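# Queue the sample jars for taring by size

## Robot

A 6-joint arm with a two-finger parallel gripper is mounted at the origin on the work surface. World frame = base frame: x ahead of the robot, y to its left, z up, the work surface at z = 0. Lengths are in m, angles in rad, forces in N, time in s.
With the tool pointing down it reaches from about 0.35 to 0.875 m from the base axis. Payload 4.2 kg.
Tool frame: the origin (TCP) lies at the very end of the fingers, on their centre line; the grasp point (between the pads) lies 19 mm behind it; z points along the fingers, y is the direction in which the jaws open and shut (so a half turn about z gives the same grasp; the last joint's range is limited). The gripper opens to 87 mm and grips with 3 to 60 N. Pads are 19 mm wide; open, the fingers measure 117 mm over their backs; the gripper's body (75 mm by 190 mm) begins 51 mm behind the grasp point.
Start: joints at [-0.933, 0.385, 0.008, 0, -1.194, -0.259], TCP at [0.231, -0.581, 0.223] pointing down, gripper open.
Joint ranges: [-3.14, 3.14], [-1.21, 2.06], [-1.07, 1.41], [-3.16, 2.05], [-2.99, -0.16], [-3.1, 3.1]. Speed limits (rad/s): [2.79, 2.79, 3.14, 3.14, 3.14, 3.14].

## Interface

Orientations are given as [roll, pitch, yaw] about the fixed x, y, z axes, in that order (R = Rz(yaw) Ry(pitch) Rx(roll)).
In Python, from station import observe, camera, get_calibration, sign_off gives the robot as it stands.
- The arm moves only by the shell command python3 -m creep 'ROWS' [FORCE]. ROWS is JSON, a list of rows, each a list of 3 entries, a list of its own where there are three numbers: the turn, a rotation vector about the tool's x, y, z in units of 180 degrees (1.0 is 180 degrees), then the shift along the tool's x, y, z in units of 0.1 m (1.0 is 0.1 m), then the opening, from 0 (shut) to 1 (fully open). In form: [[[wx, wy, wz], [dx, dy, dz], claw], ...]. A call has 1 to 20 rows; each row is the pose to reach, as a shift and turn from the pose commanded when the call began, along the tool's axes at that moment, turning the shorter way round; what a row does not reach only later rows make up. A row lasts 1/10 s, in which the tool goes at most 50 mm and 8.59 degrees, less where a joint would pass 70% of its speed; a pose out of reach is approached as far as the arm can. A call with a number of a shift or a turn outside -1 to 1 is refused whole. A call with a gripper value outside its range is refused whole. The fingers move at their own pace and stop on an object; FORCE is the grip in N (left out, the last holds). Time passes only in rows, so rows that repeat a pose let the fingers close. It gives the time, the measured TCP pose, the force and the opening at its end, in the units of the state.
- observe(): the state, without advancing time (a new reading comes with each control period).
- camera(name): name is "scene" or "top"; returns the picture (400x640x3 uint8, red, green, blue); there is no depth.
- get_calibration(name): a dict with "fovy" (degrees; the focal length in pixels is half the picture's height over the tangent of half this angle, whatever the lens; pixels are square), "cx", "cy" (the principal point, pixels), "position" and "rotation" of the camera in the world. Camera axes: x right, y up, looking along -z (the intrinsics and any distortion apply to the point x, -y, -z); pixel columns grow to the right and rows downward; lengths in m; the calibration is good to about 2 mm. A picture is of the moment at which its call begins. get_calibration takes no time and is no camera call.
- sign_off(): hands the job in, once; it reports no verdict.
The state is a dict: "t": time; "joint_positions": joint angles; "dq": joint speeds; "joint_torque": joint torques, N m; "tcp_pos": TCP position; "tcp_rot": TCP orientation; "force": force on the tool from outside, world axes, zero at the start; "torque": the same for the moment, N m; "finger_gap": finger opening in m.
Only numpy, scipy, OpenCV 4.12 (cv2) and the standard library are available. Lean on these libraries where they do the work, as an engineer would, in place of code of your own. Each camera call takes 0.05 s, during which the arm holds its last target.

## Task

Queue the four empty sample jars on the low shelf for taring: stand one in the middle of each cork pad, in order of size, with the smallest next to the balance and the largest at the far end. Keep the jars upright the whole time and do not knock over the wash bottle.

Things in the scene. Friction and masses are not known exactly. Their poses are not given: they have to be found in the camera images.
- jar_30: The smallest of four closed, empty sample jars: a straight-sided round amber glass jar with a white blank label band and a ribbed black screw cap. 40 mm in diameter, 50 mm tall with the cap; the cap is 38 mm in diameter and takes up the top 14 mm. About 70 g (varies by a third). Loose, stands upright on the bench at z = 0. Origin: centre of its underside, z axis up its middle.
- jar_60: The second smallest of four closed, empty sample jars: a straight-sided round amber glass jar with a white blank label band and a ribbed black screw cap. 48 mm in diameter, 66 mm tall with the cap; the cap is 46 mm in diameter and takes up the top 15 mm. About 100 g (varies by a third). Loose, stands upright on the bench at z = 0. Origin: centre of its underside, z axis up its middle.
- jar_120: The second largest of four closed, empty sample jars: a straight-sided round amber glass jar with a white blank label band and a ribbed black screw cap. 56 mm in diameter, 84 mm tall with the cap; the cap is 54 mm in diameter and takes up the top 17 mm. About 150 g (varies by a third). Loose, stands upright on the bench at z = 0. Origin: centre of its underside, z axis up its middle.
- jar_250: The largest of four closed, empty sample jars: a straight-sided round amber glass jar with a white blank label band and a ribbed black screw cap. 66 mm in diameter, 104 mm tall with the cap; the cap is 64 mm in diameter and takes up the top 18 mm. About 240 g (varies by a third). Loose, stands upright on the bench at z = 0. Origin: centre of its underside, z axis up its middle.
- pad_1: Round cork pad, 74 mm across, 3 mm thick, outermost on the +y end of a row of four, 105 mm apart, fixed on the low white shelf (100 mm deep, 420 mm long, top 50 mm above the bench). Origin: centre of its underside, at the shelf's top; a jar on it stands 53 mm above the bench. x across the shelf, away from the robot; y along it. Steel rail along the back edge, 46 mm from the pads' centres, 17 mm high; front open.
- pad_2: Round cork pad, 74 mm across, 3 mm thick, second from the +y end of a row of four, 105 mm apart, fixed on the low white shelf (100 mm deep, 420 mm long, top 50 mm above the bench). Origin: centre of its underside, at the shelf's top; a jar on it stands 53 mm above the bench. x across the shelf, away from the robot; y along it. Steel rail along the back edge, 46 mm from the pads' centres, 17 mm high; front open.
- pad_3: Round cork pad, 74 mm across, 3 mm thick, third from the +y end of a row of four, 105 mm apart, fixed on the low white shelf (100 mm deep, 420 mm long, top 50 mm above the bench). Origin: centre of its underside, at the shelf's top; a jar on it stands 53 mm above the bench. x across the shelf, away from the robot; y along it. Steel rail along the back edge, 46 mm from the pads' centres, 17 mm high; front open.
- pad_4: Round cork pad, 74 mm across, 3 mm thick, outermost on the -y end of a row of four, 105 mm apart, fixed on the low white shelf (100 mm deep, 420 mm long, top 50 mm above the bench). Origin: centre of its underside, at the shelf's top; a jar on it stands 53 mm above the bench. x across the shelf, away from the robot; y along it. Steel rail along the back edge, 46 mm from the pads' centres, 17 mm high; front open.
- balance: Compact bench balance, white, 220 mm deep, 170 mm wide, 54 mm tall to its round steel pan (120 mm across), display towards the robot. Fixed at one end of the shelf, +y or -y (an orange bin with a beaker, 78 mm tall, is at the other). Origin: middle of its front lower edge, 335 mm along the shelf from the shelf's middle; axes parallel to the shelf's.
- wash_bottle: Bystander: white plastic wash bottle with a blue cap and thin blue spout, 60 mm in diameter, 200 mm tall, loose, standing upright on the bench to the robot's right. Origin: centre of its underside, z axis up.
Things that resemble listed ones, but are neither listed nor needed, are in the scene too. Leave any blue or yellow look-alike of the jar_30 alone. What is shaped like the jar_120 but purple or red is not meant.

How it is judged:
By the outcome, as a careful person would: the job done as asked, in the order asked, and still so for the second after the job is handed in, with the robot touching nothing.
It also fails if it takes over 128 s, if anything falls off the work surface, if the arm or the gripper's body presses on something with over 40 N, if the wrist force passes 120 N, or if a joint passes its speed limit or range.

## Working session

There is one attempt and no reset: what is moved stays moved. The work goes in short steps, Python scripts to look and compute and a shell command to move; the robot and the scene stay as the last step left them, time stands still between calls to the robot, and variables do not carry over. Pictures are saved under pics/ and viewed, and the job is handed in when it is done.

```bash
ls; mkdir -p pics
python3 - <<'E'
from station import *
import cv2
for n in("scene","top"):
    c=get_calibration(n);print(n,c)
    cv2.imwrite(f"pics/{n}0.png",camera(n)[:,:,::-1])
o=observe()
for k in o: print(k,o[k])
E
```

```text
pics
scene {'fovy': 46.063349952166206, 'cx': 325.06190505771485, 'cy': 207.89829315556568, 'position': array([ 0.85773218, -0.71731774,  1.0734715 ]), 'rotation': array([ 0.64266742, -0.00114214,  0.49140085])}
top {'fovy': 47.93094389105885, 'cx': 320.309777499048, 'cy': 193.45745130975013, 'position': array([ 0.22848535, -0.03484767,  1.38833648]), 'rotation': array([ 0.18971079, -0.01347069, -1.5472732 ])}
t 0.1
joint_positions [-9.33388323e-01  3.85507408e-01  6.78568227e-03 -4.10612351e-04
 -1.19399580e+00 -2.58580966e-01]
dq [ 0.00104954 -0.00166487  0.00216649 -0.00034178 -0.00113878  0.00182802]
joint_torque [-2.50456151e-04 -3.91689777e+01  1.87935251e+01  4.23190400e+00
  1.34861155e-02 -6.89722378e-05]
tcp_pos [ 0.23095253 -0.58020086  0.22156493]
tcp_rot [ 3.13963775e+00 -1.22442456e-04 -2.76291695e+00]
force [ 0.50879534  0.38471256 -0.81239725]
torque [-0.0024898  -0.02231007  0.0747234 ]
finger_gap 0.08716031444475773
```

View pics/scene0.png

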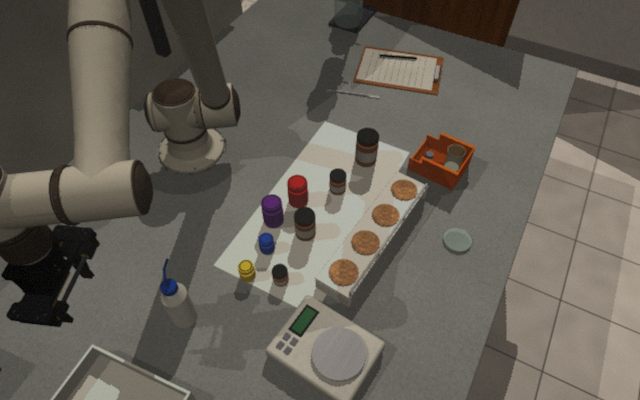

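View pics/top0.png

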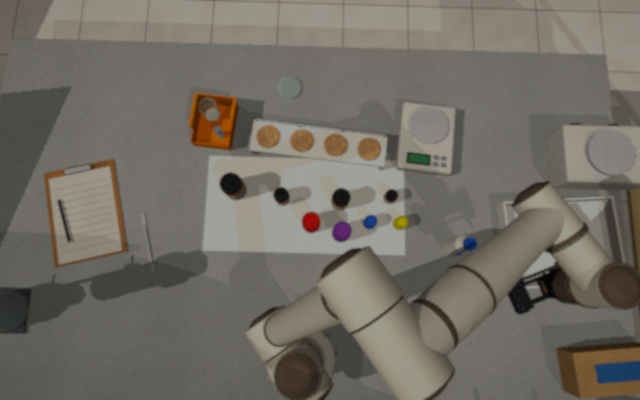

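```bash
cat > h.py <<'E'
import numpy as np
from scipy.spatial.transform import Rotation as R
from station import *
def K(n):
    c=get_calibration(n);f=200/np.tan(np.radians(c['fovy']/2))
    return c,f,R.from_euler('xyz',c['rotation']).as_matrix()
def ray(n,u,v,z):
    c,f,M=K(n); d=M@np.array([(u-c['cx'])/f,-(v-c['cy'])/f,-1]); p=c['position']
    return p+d*(z-p[2])/d[2]
def proj(n,P):
    c,f,M=K(n); q=M.T@(np.array(P)-c['position']); return c['cx']+f*q[0]/-q[2], c['cy']-f*q[1]/-q[2]
E
python3 - <<'E'
import cv2
a=cv2.imread('pics/top0.png');b=cv2.imread('pics/scene0.png')
def s(n,im,x,y,w,h,k):
    cv2.imwrite(n,cv2.resize(im[y:y+h,x:x+w],None,fx=k,fy=k,interpolation=cv2.INTER_CUBIC))
s('pics/t1.png',a,205,100,200,150,4)
s('pics/s1.png',b,240,120,200,150,4)
s('pics/s2.png',b,230,160,200,150,4)
E
```

```text
(no output)
```

View pics/t1.png

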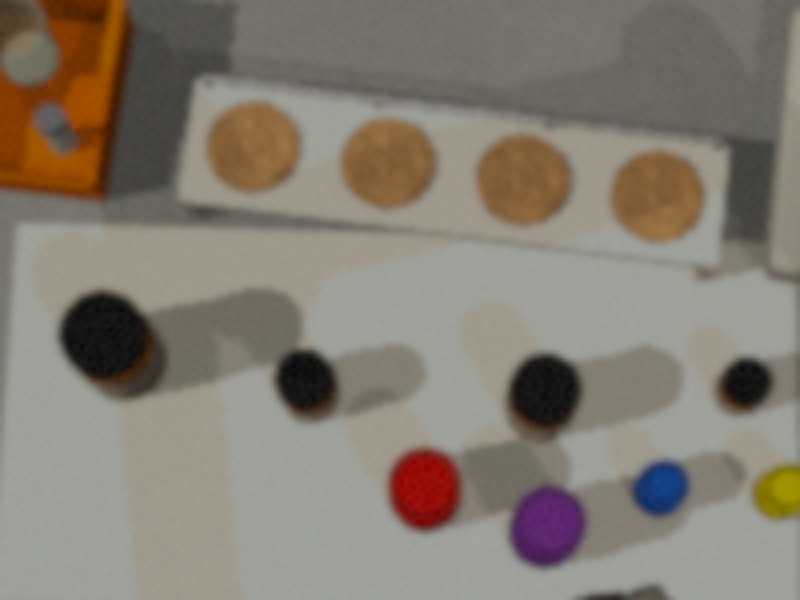

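View pics/s1.png

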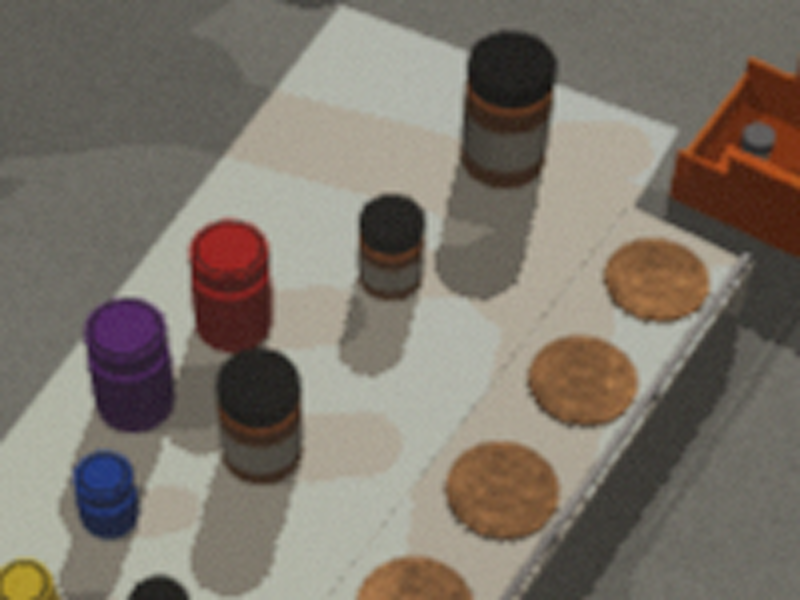

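View pics/s2.png

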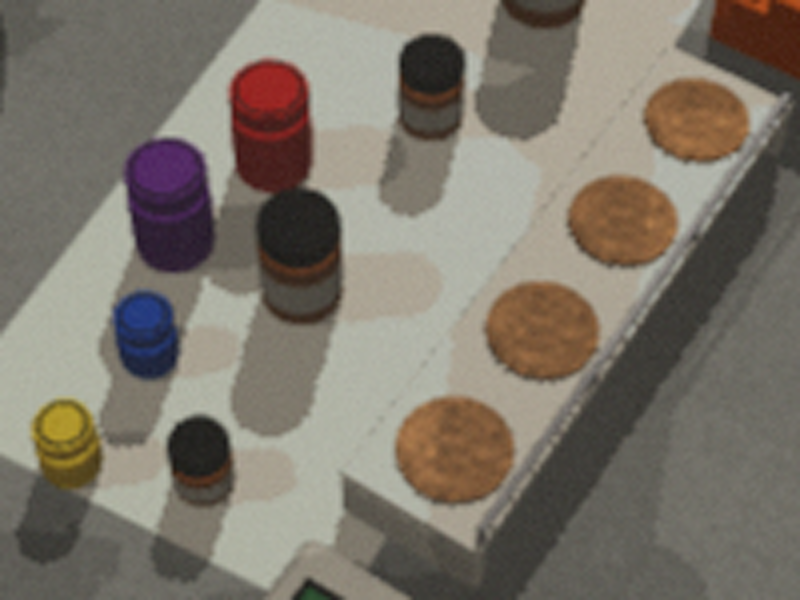

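Run:
```python
from h import *
H=dict(j250=.104,j60=.066,j120=.084,j30=.05,p1=.053,p2=.053,p3=.053,p4=.053)
T=dict(j250=(104,335),j60=(306,381),j120=(545,391),j30=(745,384),p1=(253,146),p2=(388,162),p3=(523,179),p4=(657,195))
S=dict(j250=(511,66),j60=(392,220),j120=(259,380),j30=(200+40*-1,440+160),p1=(657,280),p2=(583,380),p3=(503,490),p4=(455-40,449+160))
for k in T:
    t=ray('top',205+(T[k][0]+.5)/4-.5,100+(T[k][1]+.5)/4-.5,H[k]); s=ray('scene',240+(S[k][0]+.5)/4-.5,120+(S[k][1]+.5)/4-.5,H[k])
    print(k,t.round(4),s.round(4))
# others: red, purple tops z .084, blue .05
for n,u,z in(('red',(425,489),.084),('pur',(548,526),.084),('blue',(661,488),.05)):
    print(n,ray('top',205+u[0]/4,100+u[1]/4,z).round(3))
print('bottle',ray('scene',170,286,.19))
```

```text
j250 [0.4985 0.2154 0.104 ] [0.5016 0.2111 0.104 ]
j60 [0.4754 0.0703 0.066 ] [0.4787 0.0686 0.066 ]
j120 [ 0.4691 -0.1074  0.084 ] [ 0.4721 -0.1083  0.084 ]
j30 [ 0.4847 -0.2609  0.05  ] [ 0.4881 -0.2625  0.05  ]
p1 [0.6616 0.1196 0.053 ] [0.6621 0.117  0.053 ]
p2 [0.6516 0.0149 0.053 ] [0.6514 0.0134 0.053 ]
p3 [ 0.6408 -0.0897  0.053 ] [ 0.6414 -0.0911  0.053 ]
p4 [ 0.6308 -0.1933  0.053 ] [ 0.6307 -0.1952  0.053 ]
red [ 0.393 -0.022  0.084]
pur [ 0.368 -0.112  0.084]
blue [ 0.403 -0.199  0.05 ]
bottle [ 0.35751144 -0.46592553  0.19      ]
```

```bash
cat > d.py <<'E'
import sys
from h import *
o=observe(); M=R.from_euler('xyz',o['tcp_rot']).as_matrix()
P=dict(j250=(.500,.213),j60=(.477,.0695),j120=(.4705,-.108),j30=(.486,-.262),p1=(.662,.1185),p2=(.6515,.0142),p3=(.641,-.0904),p4=(.6308,-.1943))
t=P[sys.argv[1]] if sys.argv[1] in P else tuple(float(x) for x in sys.argv[1].split(','))
g=np.array([*t,float(sys.argv[2])])
D=R.from_euler('xyz',[np.pi,0,np.radians(174.3)]).as_matrix()
print('t',round(o['t'],2),'pos',o['tcp_pos'].round(4) if hasattr(o['tcp_pos'],'round') else o['tcp_pos'],'gap',round(o['finger_gap'],4),'F',np.round(o['force'],1))
print('turn/pi',(R.from_matrix(M.T@D).as_rotvec()/np.pi).round(4),'shift/0.1',((M.T@(g-np.array(o['tcp_pos'])))/.1).round(3))
E
python3 -m creep '[[[0,0,0.0],[0,0,-0.2],1],[[0,0,0.0],[0,0,-0.5],1],[[0,0,0.04],[0,0,-0.8],1],[[0,0,0.08],[0,0,-1],1],[[0,0,0.12],[0,0,-1],1],[[0,0,0.152],[0,0,-1],1],[[0,0,0.152],[0,0,-1],1],[[0,0,0.152],[0,0,-1],1]]' 20; python3 d.py j30 .32
```

```text
t: 0.9
tcp_pos: [0.2311, -0.5805, 0.322]
tcp_rot: [3.141, -0.001, 3.045]
force: [-0.0, 0.4, -0.2]
finger_gap: 0.087
t 0.9 pos [ 0.2311 -0.5805  0.322 ] gap 0.087 F [-0.   0.4 -0.2]
turn/pi [ 0.0003 -0.0002  0.0009] shift/0.1 [-2.23   3.416  0.022]
```

```bash
A='' 
python3 -m creep '[[[0,0,0],[-0.15,0.22,0],1],[[0,0,0],[-0.35,0.55,0],1],[[0,0,0],[-0.56,0.85,0],1]]'
python3 -m creep '[[[0,0,0],[-0.18,0.28,0],1],[[0,0,0],[-0.37,0.56,0],1],[[0,0,0],[-0.56,0.85,0],1]]'
python3 -m creep '[[[0,0,0],[-0.18,0.28,0],1],[[0,0,0],[-0.37,0.56,0],1],[[0,0,0],[-0.56,0.85,0],1]]'
python3 -m creep '[[[0,0,0],[-0.25,0.3,0],1],[[0,0,0],[-0.45,0.65,0],1],[[0,0,0],[-0.55,0.85,0],1],[[0,0,0],[-0.55,0.86,0],1],[[0,0,0],[-0.55,0.86,0],1],[[0,0,0],[-0.55,0.86,0],1]]'
python3 d.py j30 .01
```

```text
t: 1.2
tcp_pos: [0.2954, -0.5007, 0.322]
tcp_rot: [3.141, -0.001, 3.043]
force: [1.3, 0.1, 0.1]
finger_gap: 0.087
t: 1.5
tcp_pos: [0.36, -0.4214, 0.3223]
tcp_rot: [3.141, -0.0, 3.045]
force: [0.6, -0.4, 0.4]
finger_gap: 0.0872
t: 1.8
tcp_pos: [0.4241, -0.3423, 0.3224]
tcp_rot: [3.142, -0.0, 3.045]
force: [0.7, 0.2, -0.5]
finger_gap: 0.0871
t: 2.4
tcp_pos: [0.4861, -0.2639, 0.3225]
tcp_rot: [-3.141, -0.0, 3.043]
force: [0.0, 0.8, 0.4]
finger_gap: 0.0867
t 2.4 pos [ 0.4861 -0.2639  0.3225] gap 0.0867 F [0.  0.8 0.4]
turn/pi [-0.     -0.0001  0.0002] shift/0.1 [2.000e-03 2.000e-02 3.125e+00]
```

```bash
python3 -m creep '[[[0,0,0],[0,0.01,0.25],1],[[0,0,0],[0,0.02,0.5],1],[[0,0,0],[0,0.02,0.75],1],[[0,0,0],[0,0.02,1],1]]'
python3 -m creep '[[[0,0,0],[0,0,0.3],1],[[0,0,0],[0,0,0.6],1],[[0,0,0],[0,0,0.85],1],[[0,0,0],[0,0,1],1],[[0,0,0],[0,0,1],1],[[0,0,0],[0,0,1],1]]'
python3 d.py j30 .01
python3 - <<'E'
from h import *
import cv2
a=camera('scene')[:,:,::-1]; cv2.imwrite('pics/s3.png',cv2.resize(a[180:320,200:360],None,fx=4,fy=4,interpolation=2))
E
```

```text
t: 2.8
tcp_pos: [0.4861, -0.2625, 0.2218]
tcp_rot: [-3.141, 0.0, 3.041]
force: [0.8, 0.1, 0.3]
finger_gap: 0.0869
t: 3.4
tcp_pos: [0.4868, -0.2623, 0.123]
tcp_rot: [-3.141, 0.0, 3.042]
force: [0.1, 0.1, -0.2]
finger_gap: 0.0875
t 3.4 pos [ 0.4868 -0.2623  0.123 ] gap 0.0875 F [ 0.1  0.1 -0.2]
turn/pi [-0.0002  0.0001 -0.    ] shift/0.1 [0.009 0.003 1.13 ]
```

View pics/s3.png

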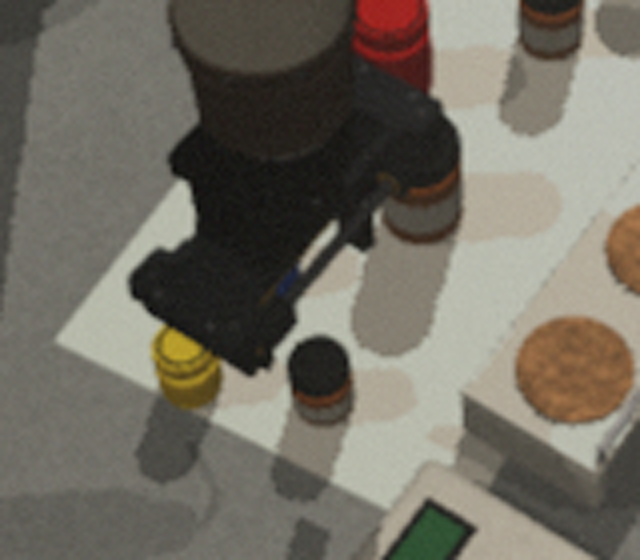

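Run:
```python
from h import *
p=observe()['tcp_pos']
a=np.array([.0993,.995,0])
for q in (p,p+.05*a,p-.05*a): u=proj('scene',q);print(((u[0]-200)*4,(u[1]-180)*4))
```

```text
(np.float64(307.95301389321503), np.float64(295.56215096872677))
(np.float64(358.55853023895247), np.float64(236.20793703677987))
(np.float64(255.014261694555), np.float64(357.65297130187946))
```

The fingertips in the crop, at about (260,360) and (362,240), match the projected TCP, so the calibration holds. I'll descend and grip.

```bash
python3 -m creep '[[[0,0,0],[0,0,0.2],1],[[0,0,0],[0,0,0.4],1],[[0,0,0],[0,0,0.6],1],[[0,0,0],[0,0,0.8],1],[[0,0,0],[0,0,0.9],1],[[0,0,0],[0,0,1.0],1],[[0,0,0],[0,0,1.0],1]]'
python3 -m creep '[[[0,0,0],[0,0,0.07],1],[[0,0,0],[0,0,0.13],1],[[0,0,0],[0,0,0.13],1]]'
python3 d.py j30 .01
python3 -m creep '[[[0,0,0],[0,0,0],0.7],[[0,0,0],[0,0,0],0.6],[[0,0,0],[0,0,0],0.5],[[0,0,0],[0,0,0],0.45],[[0,0,0],[0,0,0],0.4],[[0,0,0],[0,0,0],0.3],[[0,0,0],[0,0,0],0.3],[[0,0,0],[0,0,0],0.3],[[0,0,0],[0,0,0],0.3],[[0,0,0],[0,0,0],0.3]]' 15
```

```text
t: 4.15
tcp_pos: [0.4866, -0.2614, 0.0221]
tcp_rot: [3.141, -0.001, 3.043]
force: [-0.4, -0.0, -0.6]
finger_gap: 0.087
t: 4.45
tcp_pos: [0.4865, -0.2612, 0.009]
tcp_rot: [3.141, -0.001, 3.043]
force: [0.3, 0.9, 0.3]
finger_gap: 0.0869
t 4.45 pos [ 0.4865 -0.2612  0.009 ] gap 0.0869 F [0.3 0.9 0.3]
turn/pi [ 0.0001 -0.0003  0.0002] shift/0.1 [ 0.004 -0.008 -0.01 ]
t: 5.45
tcp_pos: [0.4869, -0.2613, 0.0096]
tcp_rot: [-3.142, 0.0, 3.043]
force: [0.1, -0.2, 0.8]
finger_gap: 0.0396
```

```bash
python3 -m creep '[[[0,0,0],[0,0,-0.08],0.3],[[0,0,0],[0,0,-0.25],0.3],[[0,0,0],[0,0,-0.5],0.3],[[0,0,0],[0,0,-0.75],0.3],[[0,0,0],[0,0,-0.92],0.3],[[0,0,0],[0,0,-1],0.3],[[0,0,0],[0,0,-1],0.3]]' 15
python3 d.py p4 .0635
```

```text
t: 6.15
tcp_pos: [0.4874, -0.2614, 0.1108]
tcp_rot: [-3.141, 0.003, 3.043]
force: [-0.1, 0.3, -0.3]
finger_gap: 0.0397
t 6.15 pos [ 0.4874 -0.2614  0.1108] gap 0.0397 F [-0.1  0.3 -0.3]
turn/pi [-0.0001  0.0008  0.0002] shift/0.1 [-1.359  0.809  0.476]
```

```bash
python3 -m creep '[[[0,0,0],[-0.1,0.05,0],0.3],[[0,0,0],[-0.3,0.15,0],0.3],[[0,0,0],[-0.5,0.25,0],0.3],[[0,0,0],[-0.65,0.35,0],0.3],[[0,0,0],[-0.7,0.4,0],0.3]]'
python3 -m creep '[[[0,0,0],[-0.15,0.1,0],0.3],[[0,0,0],[-0.35,0.2,0],0.3],[[0,0,0],[-0.52,0.32,0],0.3],[[0,0,0],[-0.62,0.38,0],0.3],[[0,0,0],[-0.66,0.41,0],0.3],[[0,0,0],[-0.66,0.41,0],0.3],[[0,0,0],[-0.66,0.41,0],0.3]]'
python3 d.py p4 .0635
python3 - <<'E'
from h import *
import cv2
a=camera('scene')[:,:,::-1]; cv2.imwrite('pics/s4.png',cv2.resize(a[180:320,270:430],None,fx=4,fy=4,interpolation=2))
E
```

```text
t: 6.65
tcp_pos: [0.5618, -0.2274, 0.1082]
tcp_rot: [3.142, -0.001, 3.044]
force: [-0.6, 0.4, -0.6]
finger_gap: 0.0397
t: 7.35
tcp_pos: [0.6293, -0.1944, 0.1094]
tcp_rot: [3.142, -0.001, 3.042]
force: [-1.2, 0.1, -1.0]
finger_gap: 0.0396
t 7.35 pos [ 0.6293 -0.1944  0.1094] gap 0.0396 F [-1.2  0.1 -1. ]
turn/pi [ 0.     -0.0003  0.0001] shift/0.1 [-0.015  0.002  0.459]
```

View pics/s4.png

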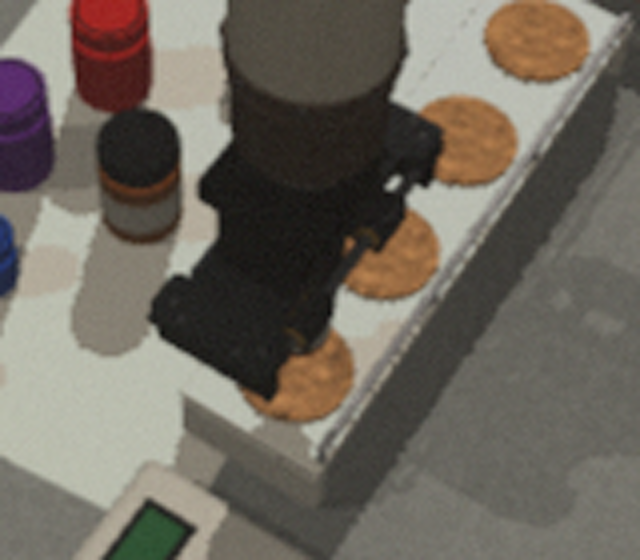

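```bash
python3 -m creep '[[[0,0,0],[-0.01,0,0.1],0.3],[[0,0,0],[-0.015,0,0.22],0.3],[[0,0,0],[-0.015,0,0.33],0.3],[[0,0,0],[-0.015,0,0.4],0.3],[[0,0,0],[-0.015,0,0.43],0.3],[[0,0,0],[-0.015,0,0.45],0.3],[[0,0,0],[-0.015,0,0.455],0.3],[[0,0,0],[-0.015,0,0.455],0.3]]'
python3 d.py p4 .0625
```

```text
t: 8.2
tcp_pos: [0.6319, -0.1943, 0.0644]
tcp_rot: [-3.142, 0.001, 3.043]
force: [-0.0, 0.0, -0.1]
finger_gap: 0.0393
t 8.2 pos [ 0.6319 -0.1943  0.0644] gap 0.0393 F [-0.   0.  -0.1]
turn/pi [-0.      0.0002  0.0003] shift/0.1 [ 0.011 -0.001  0.019]
```

```bash
python3 -m creep '[[[0,0,0],[0.01,0,0.005],0.3],[[0,0,0],[0.01,0,0.01],0.3],[[0,0,0],[0.01,0,0.015],0.3],[[0,0,0],[0.01,0,0.02],0.3],[[0,0,0],[0.01,0,0.02],0.3]]'
python3 d.py p4 .0625
```

```text
t: 8.7
tcp_pos: [0.6307, -0.1942, 0.0626]
tcp_rot: [-3.141, 0.0, 3.043]
force: [-1.3, 1.0, 2.6]
finger_gap: 0.0393
t 8.7 pos [ 0.6307 -0.1942  0.0626] gap 0.0393 F [-1.3  1.   2.6]
turn/pi [-0.      0.0001  0.0003] shift/0.1 [-0.001 -0.001  0.001]
```

```bash
python3 -m creep '[[[0,0,0],[0,0,0],0.55],[[0,0,0],[0,0,0],0.65],[[0,0,0],[0,0,0],0.8],[[0,0,0],[0,0,0],0.9],[[0,0,0],[0,0,0],0.9],[[0,0,0],[0,0,-0.1],0.9],[[0,0,0],[0,0,-0.3],0.9],[[0,0,0],[0,0,-0.6],0.9],[[0,0,0],[0,0,-0.9],0.9],[[0,0,0],[0,0,-1],0.9],[[0,0,0],[0,0,-1],0.9],[[0,0,0],[0,0,-1],0.9]]'
python3 d.py j60 .02
```

```text
t: 9.9
tcp_pos: [0.63, -0.1939, 0.1612]
tcp_rot: [3.141, -0.001, 3.043]
force: [-0.5, 0.2, -0.3]
finger_gap: 0.0783
t 9.9 pos [ 0.63   -0.1939  0.1612] gap 0.0783 F [-0.5  0.2 -0.3]
turn/pi [ 0.0002 -0.0005  0.0002] shift/0.1 [1.781 2.469 1.416]
```

```bash
python3 -m creep '[[[0,0,0],[0.1,0.15,0],1],[[0,0,0],[0.25,0.4,0],1],[[0,0,0],[0.4,0.65,0],1],[[0,0,0],[0.55,0.9,0],1]]'
python3 -m creep '[[[0,0,0],[0.2,0.3,0],1],[[0,0,0],[0.4,0.6,0],1],[[0,0,0],[0.6,0.85,0],1]]'
python3 -m creep '[[[0,0,0],[0.2,0.2,0],1],[[0,0,0],[0.4,0.45,0],1],[[0,0,0],[0.55,0.6,0],1],[[0,0,0],[0.63,0.7,0],1],[[0,0,0],[0.63,0.72,0],1],[[0,0,0],[0.63,0.72,0],1],[[0,0,0],[0.63,0.72,0],1]]'
python3 d.py j60 .02
python3 - <<'E'
from h import *
import cv2
a=camera('scene')[:,:,::-1]; cv2.imwrite('pics/s5.png',cv2.resize(a[120:320,240:440],None,fx=3,fy=3,interpolation=2))
E
```

```text
t: 10.3
tcp_pos: [0.5831, -0.0984, 0.1598]
tcp_rot: [-3.141, -0.004, 3.042]
force: [-0.6, -0.1, 0.1]
finger_gap: 0.0869
t: 10.6
tcp_pos: [0.5316, -0.0076, 0.1601]
tcp_rot: [-3.141, -0.004, 3.043]
force: [1.2, -0.2, 0.3]
finger_gap: 0.087
t: 11.3
tcp_pos: [0.4783, 0.0687, 0.1617]
tcp_rot: [-3.141, -0.0, 3.042]
force: [-0.2, -0.8, -0.3]
finger_gap: 0.0869
t 11.3 pos [0.4783 0.0687 0.1617] gap 0.0869 F [-0.2 -0.8 -0.3]
turn/pi [-0.0001 -0.0001 -0.    ] shift/0.1 [0.014 0.007 1.417]
```

View pics/s5.png

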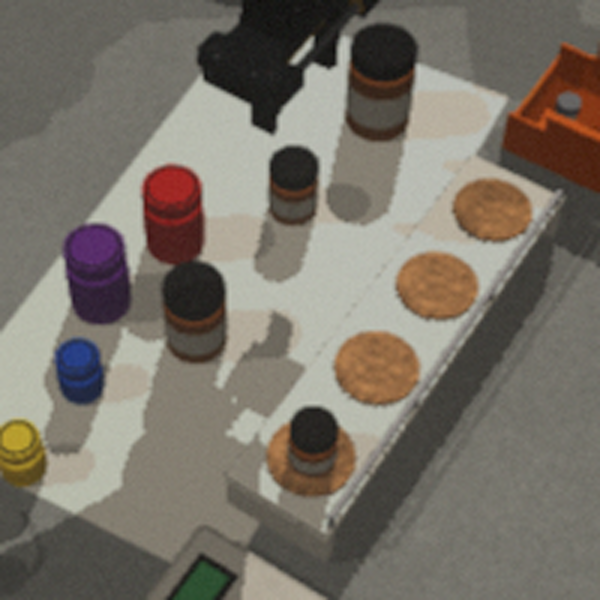

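Run:
```python
from h import *
import cv2
P=(.6308,-.1943)
print(((np.array(proj('scene',(*P,.103)))-[240,120])*3), (np.array(proj('scene',(*P,.053)))-[240,120])*3)
a=cv2.imread('pics/s5.png');cv2.imwrite('pics/s6.png',cv2.resize(a[380:520,240:380],None,fx=4,fy=4,interpolation=2))
print(ray('scene',240+314/3,120+428/3,.103))
```

```text
[312.78298114 423.86111071] [310.72166487 454.86171827]
[ 0.63334323 -0.19720912  0.103     ]
```

View pics/s6.png

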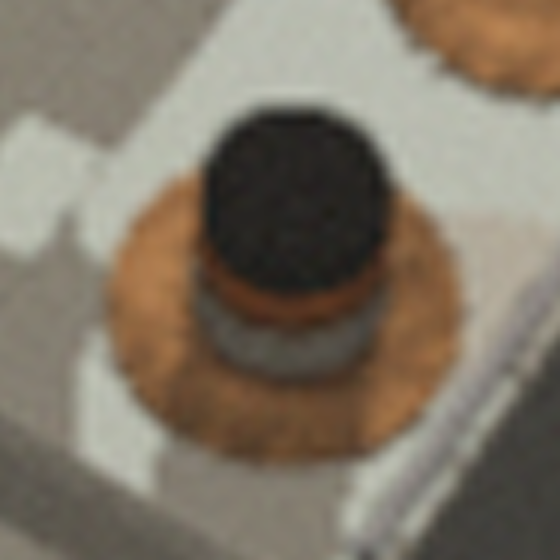

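```bash
python3 -m creep '[[[0,0,0],[0.01,0.007,0.2],1],[[0,0,0],[0.01,0.007,0.45],1],[[0,0,0],[0.01,0.007,0.7],1],[[0,0,0],[0.01,0.007,0.9],1],[[0,0,0],[0.01,0.007,1],1]]'
python3 -m creep '[[[0,0,0],[0,0,0.15],1],[[0,0,0],[0,0,0.3],1],[[0,0,0],[0,0,0.4],1],[[0,0,0],[0,0,0.42],1],[[0,0,0],[0,0,0.42],1]]'
python3 -m creep '[[[0,0,0],[0,0,0],0.8],[[0,0,0],[0,0,0],0.7],[[0,0,0],[0,0,0],0.6],[[0,0,0],[0,0,0],0.55],[[0,0,0],[0,0,0],0.5],[[0,0,0],[0,0,0],0.4],[[0,0,0],[0,0,0],0.4],[[0,0,0],[0,0,0],0.4],[[0,0,0],[0,0,0],0.4]]' 15
python3 d.py j60 .02
python3 -m creep '[[[0,0,0],[0,0,-0.08],0.4],[[0,0,0],[0,0,-0.25],0.4],[[0,0,0],[0,0,-0.5],0.4],[[0,0,0],[0,0,-0.75],0.4],[[0,0,0],[0,0,-0.92],0.4],[[0,0,0],[0,0,-1],0.4],[[0,0,0],[0,0,-1],0.4]]' 15
python3 d.py p3 .0735
```

```text
t: 11.85
tcp_pos: [0.4763, 0.0689, 0.0602]
tcp_rot: [-3.14, -0.003, 3.041]
force: [-0.7, -0.3, 0.2]
finger_gap: 0.0872
t: 12.35
tcp_pos: [0.4773, 0.0699, 0.0201]
tcp_rot: [-3.141, 0.0, 3.043]
force: [0.2, 0.4, 0.3]
finger_gap: 0.0871
t: 13.25
tcp_pos: [0.4771, 0.0701, 0.0202]
tcp_rot: [3.141, 0.0, 3.043]
force: [0.3, 1.5, 1.0]
finger_gap: 0.0477
t 13.25 pos [0.4771 0.0701 0.0202] gap 0.0477 F [0.3 1.5 1. ]
turn/pi [0.0001 0.0001 0.0003] shift/0.1 [ 0.001 -0.006  0.002]
t: 13.95
tcp_pos: [0.4772, 0.0701, 0.121]
tcp_rot: [3.14, 0.002, 3.043]
force: [0.8, 0.2, -1.0]
finger_gap: 0.0476
t 13.95 pos [0.4772 0.0701 0.121 ] gap 0.0476 F [ 0.8  0.2 -1. ]
turn/pi [0.0004 0.0005 0.0002] shift/0.1 [-1.787 -1.436  0.476]
```

```bash
python3 -m creep '[[[0,0,0],[-0.1,-0.05,0],0.4],[[0,0,0],[-0.3,-0.2,0],0.4],[[0,0,0],[-0.55,-0.4,0],0.4],[[0,0,0],[-0.8,-0.6,0],0.4],[[0,0,0],[-0.95,-0.75,0],0.4]]'
python3 -m creep '[[[0,0,0],[-0.2,-0.2,0],0.4],[[0,0,0],[-0.45,-0.4,0],0.4],[[0,0,0],[-0.65,-0.55,0],0.4],[[0,0,0],[-0.77,-0.65,0],0.4],[[0,0,0],[-0.84,-0.69,0],0.4],[[0,0,0],[-0.84,-0.69,0],0.4],[[0,0,0],[-0.84,-0.69,0],0.4]]'
python3 d.py p3 .0735
```

```text
t: 14.45
tcp_pos: [0.5654, -0.0159, 0.1181]
tcp_rot: [-3.14, -0.002, 3.042]
force: [0.3, 0.9, -0.5]
finger_gap: 0.0479
t: 15.15
tcp_pos: [0.6402, -0.0908, 0.119]
tcp_rot: [-3.141, -0.002, 3.043]
force: [0.3, -0.5, -0.0]
finger_gap: 0.0477
t 15.15 pos [ 0.6402 -0.0908  0.119 ] gap 0.0477 F [ 0.3 -0.5 -0. ]
turn/pi [-0.     -0.0007  0.0002] shift/0.1 [-0.009  0.005  0.455]
```

```bash
python3 -m creep '[[[0,0,0],[0,0,0.1],0.4],[[0,0,0],[0,0.005,0.22],0.4],[[0,0,0],[0,0.005,0.33],0.4],[[0,0,0],[0,0.005,0.4],0.4],[[0,0,0],[0,0.005,0.43],0.4],[[0,0,0],[0,0.005,0.445],0.4],[[0,0,0],[0,0.005,0.445],0.4],[[0,0,0],[0,0.005,0.445],0.4]]'
python3 d.py p3 .0725
```

```text
t: 15.95
tcp_pos: [0.6413, -0.0905, 0.076]
tcp_rot: [3.142, 0.001, 3.043]
force: [0.7, 0.2, -1.5]
finger_gap: 0.0479
t 15.95 pos [ 0.6413 -0.0905  0.076 ] gap 0.0479 F [ 0.7  0.2 -1.5]
turn/pi [0.     0.0003 0.0002] shift/0.1 [0.003 0.001 0.035]
```

```bash
python3 -m creep '[[[0,0,0],[0,0,0.01],0.4],[[0,0,0],[0,0,0.018],0.4],[[0,0,0],[0,0,0.024],0.4],[[0,0,0],[0,0,0.03],0.4],[[0,0,0],[0,0,0.035],0.4],[[0,0,0],[0,0,0.035],0.4]]'
python3 d.py p3 .0725
```

```text
t: 16.55
tcp_pos: [0.641, -0.0905, 0.0733]
tcp_rot: [-3.141, 0.001, 3.043]
force: [-2.7, 0.5, 5.1]
finger_gap: 0.0474
t 16.55 pos [ 0.641  -0.0905  0.0733] gap 0.0474 F [-2.7  0.5  5.1]
turn/pi [-0.0001  0.0002  0.0004] shift/0.1 [0.    0.001 0.008]
```

```bash
python3 -m creep '[[[0,0,0],[0,0,0],0.62],[[0,0,0],[0,0,0],0.75],[[0,0,0],[0,0,0],0.9],[[0,0,0],[0,0,0],0.9],[[0,0,0],[0,0,0],0.9],[[0,0,0],[0,0,-0.1],0.9],[[0,0,0],[0,0,-0.3],0.9],[[0,0,0],[0,0,-0.6],0.9],[[0,0,0],[0,0,-0.9],0.9],[[0,0,0],[0,0,-1],0.9],[[0,0,0],[0,0,-1],0.9],[[0,0,0],[0,0,-1],0.9]]'
python3 d.py j120 .03
```

```text
t: 17.75
tcp_pos: [0.6402, -0.0903, 0.1711]
tcp_rot: [3.141, -0.002, 3.043]
force: [0.4, -1.0, -0.4]
finger_gap: 0.0783
t 17.75 pos [ 0.6402 -0.0903  0.1711] gap 0.0783 F [ 0.4 -1.  -0.4]
turn/pi [ 0.0001 -0.0005  0.0001] shift/0.1 [ 1.669 -0.344  1.414]
```

```bash
python3 -m creep '[[[0,0,0],[0.1,-0.02,0],1],[[0,0,0],[0.3,-0.06,0],1],[[0,0,0],[0.55,-0.11,0],1],[[0,0,0],[0.8,-0.16,0],1],[[0,0,0],[0.95,-0.2,0],1]]'
python3 -m creep '[[[0,0,0],[0.2,-0.04,0],1],[[0,0,0],[0.4,-0.08,0],1],[[0,0,0],[0.6,-0.12,0],1],[[0,0,0],[0.72,-0.145,0],1],[[0,0,0],[0.72,-0.145,0],1],[[0,0,0],[0.72,-0.145,0],1],[[0,0,0],[0.72,-0.145,0],1]]'
python3 d.py j120 .03
```

```text
t: 18.25
tcp_pos: [0.5411, -0.1012, 0.1706]
tcp_rot: [-3.141, -0.004, 3.042]
force: [0.2, -0.3, -0.0]
finger_gap: 0.0871
t: 18.95
tcp_pos: [0.4722, -0.1083, 0.1719]
tcp_rot: [-3.141, 0.0, 3.043]
force: [0.4, 0.3, 0.8]
finger_gap: 0.0874
t 18.95 pos [ 0.4722 -0.1083  0.1719] gap 0.0874 F [0.4 0.3 0.8]
turn/pi [-0.      0.0001  0.0003] shift/0.1 [1.700e-02 1.000e-03 1.419e+00]
```

```bash
python3 -m creep '[[[0,0,0],[0.01,0,0.2],1],[[0,0,0],[0.014,0,0.45],1],[[0,0,0],[0.014,0,0.7],1],[[0,0,0],[0.014,0,0.9],1],[[0,0,0],[0.014,0,1],1],[[0,0,0],[0.014,0,1],1]]'
python3 -m creep '[[[0,0,0],[0,0,0.15],1],[[0,0,0],[0,0,0.3],1],[[0,0,0],[0,0,0.4],1],[[0,0,0],[0,0,0.42],1],[[0,0,0],[0,0,0.42],1]]'
python3 -m creep '[[[0,0,0],[0,0,0],0.85],[[0,0,0],[0,0,0],0.75],[[0,0,0],[0,0,0],0.7],[[0,0,0],[0,0,0],0.64],[[0,0,0],[0,0,0],0.6],[[0,0,0],[0,0,0],0.5],[[0,0,0],[0,0,0],0.5],[[0,0,0],[0,0,0],0.5],[[0,0,0],[0,0,0],0.5]]' 20
python3 d.py j120 .03
python3 -m creep '[[[0,0,0],[0,0,-0.08],0.5],[[0,0,0],[0,0,-0.25],0.5],[[0,0,0],[0,0,-0.5],0.5],[[0,0,0],[0,0,-0.75],0.5],[[0,0,0],[0,0,-0.92],0.5],[[0,0,0],[0,0,-1],0.5],[[0,0,0],[0,0,-1],0.5]]' 20
python3 d.py p2 .0835
```

```text
t: 19.55
tcp_pos: [0.4696, -0.1082, 0.0707]
tcp_rot: [-3.141, -0.003, 3.043]
force: [0.4, -0.5, -0.2]
finger_gap: 0.0869
t: 20.05
tcp_pos: [0.4705, -0.1082, 0.0304]
tcp_rot: [-3.142, 0.0, 3.043]
force: [0.2, 0.9, -0.3]
finger_gap: 0.0871
t: 20.95
tcp_pos: [0.4701, -0.1081, 0.0302]
tcp_rot: [3.142, 0.0, 3.043]
force: [-0.9, 2.2, 3.0]
finger_gap: 0.0556
t 20.95 pos [ 0.4701 -0.1081  0.0302] gap 0.0556 F [-0.9  2.2  3. ]
turn/pi [0.     0.0001 0.0003] shift/0.1 [-0.004  0.002  0.002]
t: 21.65
tcp_pos: [0.4703, -0.1082, 0.1309]
tcp_rot: [3.141, 0.002, 3.043]
force: [-1.0, -1.0, -2.1]
finger_gap: 0.0557
t 21.65 pos [ 0.4703 -0.1082  0.1309] gap 0.0557 F [-1.  -1.  -2.1]
turn/pi [0.0001 0.0006 0.0002] shift/0.1 [-1.681  1.397  0.478]
```

```bash
python3 -m creep '[[[0,0,0],[-0.05,0.1,0],0.5],[[0,0,0],[-0.15,0.3,0],0.5],[[0,0,0],[-0.3,0.55,0],0.5],[[0,0,0],[-0.5,0.8,0],0.5],[[0,0,0],[-0.7,0.97,0],0.5]]'
python3 -m creep '[[[0,0,0],[-0.25,0.15,0],0.5],[[0,0,0],[-0.5,0.27,0],0.5],[[0,0,0],[-0.75,0.36,0],0.5],[[0,0,0],[-0.9,0.41,0],0.5],[[0,0,0],[-0.97,0.43,0],0.5],[[0,0,0],[-0.98,0.43,0],0.5],[[0,0,0],[-0.98,0.43,0],0.5]]'
python3 d.py p2 .0835
```

```text
t: 22.15
tcp_pos: [0.5495, -0.0167, 0.1285]
tcp_rot: [-3.141, -0.003, 3.044]
force: [0.0, -0.5, -1.9]
finger_gap: 0.0553
t: 22.85
tcp_pos: [0.65, 0.0145, 0.129]
tcp_rot: [-3.141, -0.002, 3.043]
force: [-0.3, 0.2, -1.3]
finger_gap: 0.0559
t 22.85 pos [0.65   0.0145 0.129 ] gap 0.0559 F [-0.3  0.2 -1.3]
turn/pi [-0.0002 -0.0007  0.0002] shift/0.1 [-0.016 -0.002  0.455]
```

```bash
python3 -m creep '[[[0,0,0],[0,0,0.1],0.5],[[0,0,0],[-0.007,0,0.22],0.5],[[0,0,0],[-0.007,0,0.33],0.5],[[0,0,0],[-0.007,0,0.4],0.5],[[0,0,0],[-0.007,0,0.43],0.5],[[0,0,0],[-0.007,0,0.45],0.5],[[0,0,0],[-0.007,0,0.45],0.5],[[0,0,0],[-0.007,0,0.45],0.5]]'
python3 d.py p2 .0825
```

```text
t: 23.65
tcp_pos: [0.652, 0.0145, 0.0855]
tcp_rot: [3.141, 0.001, 3.043]
force: [-0.2, 0.5, -1.1]
finger_gap: 0.0553
t 23.65 pos [0.652  0.0145 0.0855] gap 0.0553 F [-0.2  0.5 -1.1]
turn/pi [0.0001 0.0003 0.0003] shift/0.1 [ 0.005 -0.004  0.03 ]
```

```bash
python3 -m creep '[[[0,0,0],[0.005,0,0.008],0.5],[[0,0,0],[0.005,0,0.015],0.5],[[0,0,0],[0.005,0,0.02],0.5],[[0,0,0],[0.005,0,0.025],0.5],[[0,0,0],[0.005,0,0.03],0.5],[[0,0,0],[0.005,0,0.03],0.5]]'
python3 d.py p2 .0825
```

```text
t: 24.25
tcp_pos: [0.6512, 0.0145, 0.0833]
tcp_rot: [-3.142, 0.001, 3.043]
force: [-3.5, 1.3, 5.5]
finger_gap: 0.0554
t 24.25 pos [0.6512 0.0145 0.0833] gap 0.0554 F [-3.5  1.3  5.5]
turn/pi [-0.      0.0002  0.0004] shift/0.1 [-0.003 -0.003  0.008]
```

Contact. Release, go up, and head for jar_250 (top at 0.104), staying high.

```bash
python3 -m creep '[[[0,0,0],[0,0,0],0.72],[[0,0,0],[0,0,0],0.85],[[0,0,0],[0,0,0],0.95],[[0,0,0],[0,0,0],0.95],[[0,0,0],[0,0,0],0.95],[[0,0,0],[0,0,-0.1],0.95],[[0,0,0],[0,0,-0.3],0.95],[[0,0,0],[0,0,-0.6],0.95],[[0,0,0],[0,0,-0.9],0.95],[[0,0,0],[0,0,-1],0.95],[[0,0,0],[0,0,-1],0.95],[[0,0,0],[0,0,-1],0.95]]'
python3 d.py j250 .045
```

```text
t: 25.45
tcp_pos: [0.6504, 0.0145, 0.1811]
tcp_rot: [3.141, -0.002, 3.042]
force: [-0.3, 0.4, 0.0]
finger_gap: 0.0831
t 25.45 pos [0.6504 0.0145 0.1811] gap 0.0831 F [-0.3  0.4  0. ]
turn/pi [ 0.     -0.0005  0.0001] shift/0.1 [1.691 1.826 1.364]
```

```bash
python3 -m creep '[[[0,0,0],[0.1,0.1,0],1],[[0,0,0],[0.3,0.3,0],1],[[0,0,0],[0.5,0.55,0],1],[[0,0,0],[0.7,0.75,0],1],[[0,0,0],[0.9,0.95,0],1]]'
python3 -m creep '[[[0,0,0],[0.2,0.2,0],1],[[0,0,0],[0.4,0.45,0],1],[[0,0,0],[0.6,0.65,0],1],[[0,0,0],[0.74,0.82,0],1],[[0,0,0],[0.79,0.87,0],1],[[0,0,0],[0.79,0.87,0],1],[[0,0,0],[0.79,0.87,0],1]]'
python3 d.py j250 .045
python3 - <<'E'
from h import *
import cv2
a=camera('scene')[:,:,::-1]; cv2.imwrite('pics/s7.png',cv2.resize(a[100:300,270:450],None,fx=3,fy=3,interpolation=2))
E
```

```text
t: 25.95
tcp_pos: [0.5688, 0.1189, 0.1804]
tcp_rot: [-3.14, -0.003, 3.043]
force: [0.6, 0.8, -0.7]
finger_gap: 0.0871
t: 26.65
tcp_pos: [0.5007, 0.2119, 0.1815]
tcp_rot: [-3.141, -0.001, 3.043]
force: [0.4, -0.4, -0.2]
finger_gap: 0.087
t 26.65 pos [0.5007 0.2119 0.1815] gap 0.087 F [ 0.4 -0.4 -0.2]
turn/pi [-0.0003 -0.0003  0.0003] shift/0.1 [0.007 0.011 1.365]
```

View pics/s7.png

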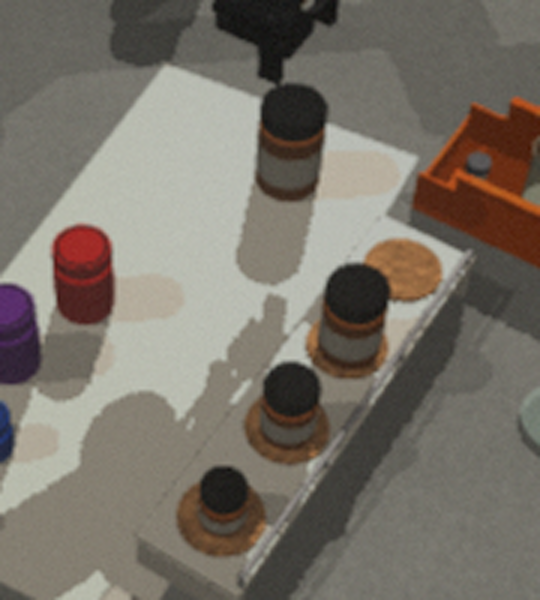

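```bash
python3 -m creep '[[[0,0,0],[0.005,0.01,0.2],1],[[0,0,0],[0.005,0.01,0.4],1],[[0,0,0],[0.005,0.01,0.6],1],[[0,0,0],[0.005,0.01,0.75],1],[[0,0,0],[0.005,0.01,0.85],1],[[0,0,0],[0.005,0.01,0.88],1],[[0,0,0],[0.005,0.01,0.88],1]]'
python3 d.py j250 .045
```

```text
t: 27.4
tcp_pos: [0.5008, 0.213, 0.0939]
tcp_rot: [-3.141, -0.0, 3.042]
force: [-0.3, -0.7, 0.2]
finger_gap: 0.0869
t 27.4 pos [0.5008 0.213  0.0939] gap 0.0869 F [-0.3 -0.7  0.2]
turn/pi [-0.0001 -0.0001  0.    ] shift/0.1 [ 0.008 -0.     0.489]
```

```bash
python3 -m creep '[[[0,0,0],[0.005,0,0.1],1],[[0,0,0],[0.005,0,0.25],1],[[0,0,0],[0.005,0,0.4],1],[[0,0,0],[0.005,0,0.49],1],[[0,0,0],[0.005,0,0.49],1],[[0,0,0],[0.005,0,0.49],1]]'
python3 -m creep '[[[0,0,0],[0,0,0],0.92],[[0,0,0],[0,0,0],0.86],[[0,0,0],[0,0,0],0.8],[[0,0,0],[0,0,0],0.75],[[0,0,0],[0,0,0],0.7],[[0,0,0],[0,0,0],0.6],[[0,0,0],[0,0,0],0.6],[[0,0,0],[0,0,0],0.6],[[0,0,0],[0,0,0],0.6]]' 25
python3 d.py j250 .045
python3 -m creep '[[[0,0,0],[0,0,-0.08],0.6],[[0,0,0],[0,0,-0.25],0.6],[[0,0,0],[0,0,-0.5],0.6],[[0,0,0],[0,0,-0.75],0.6],[[0,0,0],[0,0,-0.92],0.6],[[0,0,0],[0,0,-1],0.6],[[0,0,0],[0,0,-1],0.6]]' 25
python3 d.py p1 .0985
```

```text
t: 28.0
tcp_pos: [0.5004, 0.2136, 0.0454]
tcp_rot: [3.141, 0.001, 3.043]
force: [-0.1, 0.4, 0.5]
finger_gap: 0.0869
t: 28.9
tcp_pos: [0.5007, 0.2141, 0.0456]
tcp_rot: [3.14, 0.002, 3.043]
force: [-0.1, 3.7, 4.3]
finger_gap: 0.0659
t 28.9 pos [0.5007 0.2141 0.0456] gap 0.0659 F [-0.1  3.7  4.3]
turn/pi [0.0005 0.0005 0.0003] shift/0.1 [ 0.006 -0.012  0.006]
t: 29.6
tcp_pos: [0.4995, 0.2128, 0.1452]
tcp_rot: [-3.141, -0.001, 3.042]
force: [0.2, -0.0, -2.1]
finger_gap: 0.0657
t 29.6 pos [0.4995 0.2128 0.1452] gap 0.0657 F [ 0.2 -0.  -2.1]
turn/pi [-0.0001 -0.0002  0.0001] shift/0.1 [-1.71  -0.777  0.466]
```

```bash
python3 -m creep '[[[0,0,0],[-0.1,-0.03,0],0.6],[[0,0,0],[-0.3,-0.1,0],0.6],[[0,0,0],[-0.55,-0.2,0],0.6],[[0,0,0],[-0.8,-0.3,0],0.6],[[0,0,0],[-0.95,-0.4,0],0.6]]'
python3 -m creep '[[[0,0,0],[-0.2,-0.1,0],0.6],[[0,0,0],[-0.4,-0.2,0],0.6],[[0,0,0],[-0.6,-0.3,0],0.6],[[0,0,0],[-0.72,-0.36,0],0.6],[[0,0,0],[-0.76,-0.38,0],0.6],[[0,0,0],[-0.76,-0.38,0],0.6],[[0,0,0],[-0.76,-0.38,0],0.6]]'
python3 d.py p1 .0985
```

```text
t: 30.1
tcp_pos: [0.5918, 0.1628, 0.143]
tcp_rot: [-3.14, -0.002, 3.042]
force: [-1.1, 0.4, -3.3]
finger_gap: 0.0654
t: 30.8
tcp_pos: [0.6617, 0.1192, 0.1447]
tcp_rot: [-3.141, -0.001, 3.043]
force: [-0.6, -0.5, -2.8]
finger_gap: 0.0656
t 30.8 pos [0.6617 0.1192 0.1447] gap 0.0656 F [-0.6 -0.5 -2.8]
turn/pi [-0.0001 -0.0004  0.0003] shift/0.1 [-0.004 -0.007  0.462]
```

```bash
python3 -m creep '[[[0,0,0],[0,-0.005,0.1],0.6],[[0,0,0],[0,-0.005,0.22],0.6],[[0,0,0],[0,-0.005,0.33],0.6],[[0,0,0],[0,-0.005,0.4],0.6],[[0,0,0],[0,-0.005,0.43],0.6],[[0,0,0],[0,-0.005,0.445],0.6],[[0,0,0],[0,-0.005,0.445],0.6],[[0,0,0],[0,-0.005,0.445],0.6]]'
python3 d.py p1 .0975
```

```text
t: 31.6
tcp_pos: [0.6628, 0.1185, 0.1011]
tcp_rot: [3.141, 0.001, 3.043]
force: [0.4, 0.7, -1.5]
finger_gap: 0.0656
t 31.6 pos [0.6628 0.1185 0.1011] gap 0.0656 F [ 0.4  0.7 -1.5]
turn/pi [0.0001 0.0003 0.0003] shift/0.1 [ 0.008 -0.001  0.036]
```

```bash
python3 -m creep '[[[0,0,0],[0.005,0,0.01],0.6],[[0,0,0],[0.005,0,0.018],0.6],[[0,0,0],[0.005,0,0.025],0.6],[[0,0,0],[0.005,0,0.03],0.6],[[0,0,0],[0.005,0,0.033],0.6],[[0,0,0],[0.005,0,0.033],0.6]]'
python3 d.py p1 .0975
```

```text
t: 32.2
tcp_pos: [0.6621, 0.1185, 0.0987]
tcp_rot: [3.142, 0.001, 3.043]
force: [-2.7, -0.6, 4.8]
finger_gap: 0.0653
t 32.2 pos [0.6621 0.1185 0.0987] gap 0.0653 F [-2.7 -0.6  4.8]
turn/pi [0.     0.0003 0.0004] shift/0.1 [0.001 0.    0.012]
```

```bash
python3 -m creep '[[[0,0,0],[0,0,0],0.82],[[0,0,0],[0,0,0],0.92],[[0,0,0],[0,0,0],1],[[0,0,0],[0,0,0],1],[[0,0,0],[0,0,0],1],[[0,0,0],[0,0,-0.1],1],[[0,0,0],[0,0,-0.3],1],[[0,0,0],[0,0,-0.6],1],[[0,0,0],[0,0,-0.9],1],[[0,0,0],[0,0,-1],1],[[0,0,0],[0,0,-1],1]]'
python3 -m creep '[[[0,0,0],[0.1,0,0],1],[[0,0,0],[0.3,0,0],1],[[0,0,0],[0.5,0,0],1],[[0,0,0],[0.7,0,0],1],[[0,0,0],[0.9,0,0],1],[[0,0,0],[1,0,0],1]]'
python3 -m creep '[[[0,0,0],[0.2,0,0],1],[[0,0,0],[0.4,0.0,0],1],[[0,0,0],[0.6,0.0,0],1],[[0,0,0],[0.8,0.0,0],1],[[0,0,0],[0.9,0,0],1],[[0,0,0],[0.95,0,0],1],[[0,0,0],[0.95,0,0],1]]'
python3 - <<'E'
from h import *
import cv2
a=camera('scene')[:,:,::-1]; cv2.imwrite('pics/s8.png',cv2.resize(a[120:290,300:450],None,fx=3.5,fy=3.5,interpolation=2))
cv2.imwrite('pics/s9.png',a)
b=camera('top')[:,:,::-1]; cv2.imwrite('pics/t2.png',cv2.resize(b[100:250,205:405],None,fx=4,fy=4,interpolation=2))
P=dict(p1=(.662,.1185,.157),p2=(.6515,.0142,.137),p3=(.641,-.0904,.119),p4=(.6308,-.1943,.103))
for k in P: print(k,(np.array(proj('scene',P[k]))-[300,120])*3.5,(np.array(proj('top',P[k]))-[205,100])*4)
E
```

```text
t: 33.3
tcp_pos: [0.6629, 0.1188, 0.1999]
tcp_rot: [3.139, 0.004, 3.043]
force: [0.4, 0.7, -0.1]
finger_gap: 0.0872
t: 33.9
tcp_pos: [0.5596, 0.128, 0.1956]
tcp_rot: [-3.14, -0.004, 3.043]
force: [0.6, -0.4, 0.1]
finger_gap: 0.087
t: 34.6
tcp_pos: [0.4677, 0.1377, 0.1971]
tcp_rot: [-3.141, -0.0, 3.043]
force: [-0.5, 0.7, -0.7]
finger_gap: 0.0873
p1 [383.05299652 154.58903709] [238.39768731  98.4260827 ]
p2 [311.37658137 262.41020731] [384.28591471 125.38405182]
p3 [235.24832941 375.66793148] [526.62965463 150.75640771]
p4 [154.913478   494.50462916] [664.84513725 174.29055987]
```

View pics/s8.png

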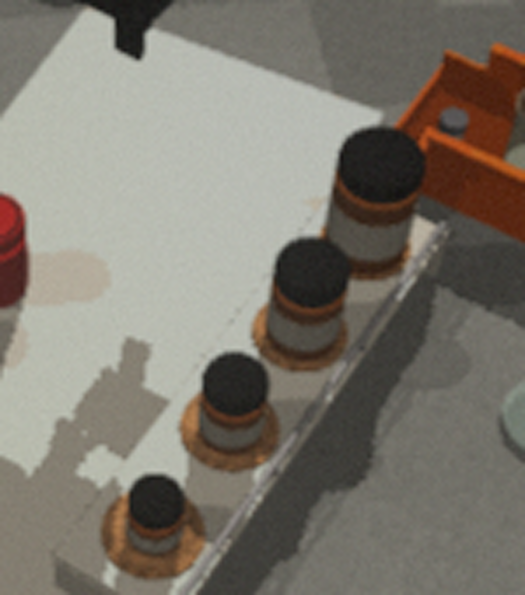

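View pics/t2.png

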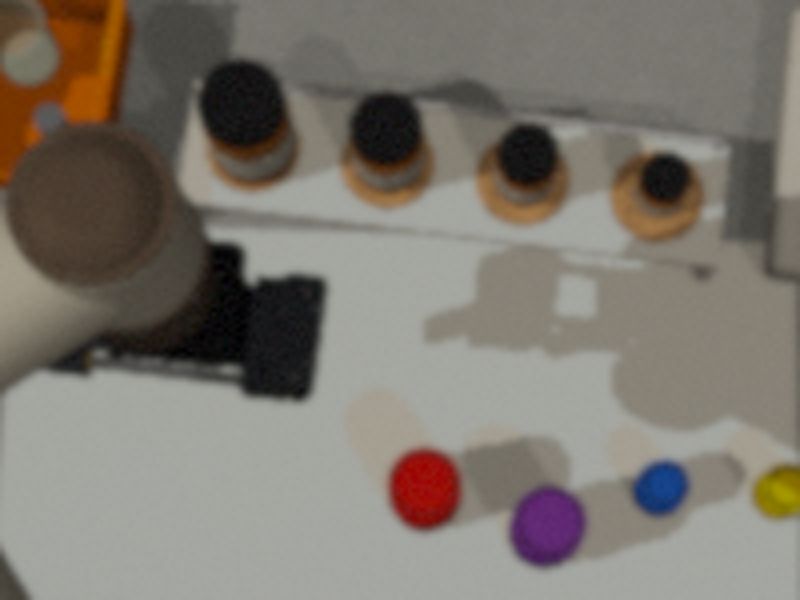

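View pics/s9.png

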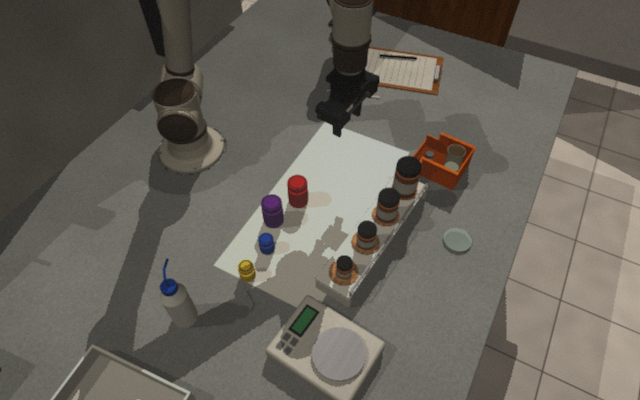

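Run:
```python
from h import *
import cv2
a=cv2.imread('pics/s9.png');
c=cv2.resize(a[150:230,360:440],None,fx=7,fy=7,interpolation=2)
# overlay predicted pad and jar-base outlines
def draw(img,n,x0,y0,k,ctr,r,z,col):
    pts=[((np.array(proj(n,(ctr[0]+r*np.cos(t),ctr[1]+r*np.sin(t),z)))-[x0,y0])+.5)*k-.5 for t in np.linspace(0,6.283,60)]
    cv2.polylines(img,[np.int32(np.round(pts))],True,col,1)
b=camera('top')[:,:,::-1]
d=cv2.resize(b[110:150,250:320],None,fx=11,fy=11,interpolation=2)
for P,r,h in(((.662,.1185),.033,.104),((.6515,.0142),.028,.084)):
  for img,n,x0,y0,k in((c,'scene',360,150,7),(d,'top',250,110,11)):
    draw(img,n,x0,y0,k,P,.037,.053,(0,255,0));draw(img,n,x0,y0,k,P,r-.001,.053+h,(255,255,0));draw(img,n,x0,y0,k,P,r,.053,(255,0,255))
cv2.imwrite('pics/c1.png',c);cv2.imwrite('pics/c2.png',d)
```

```text
(no output)
```

View pics/c1.png

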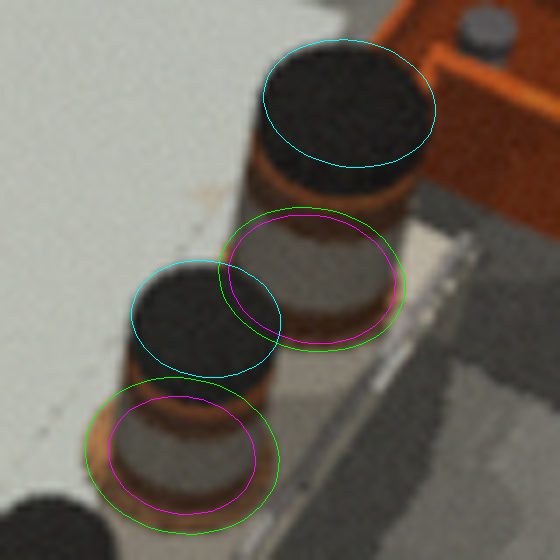

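View pics/c2.png

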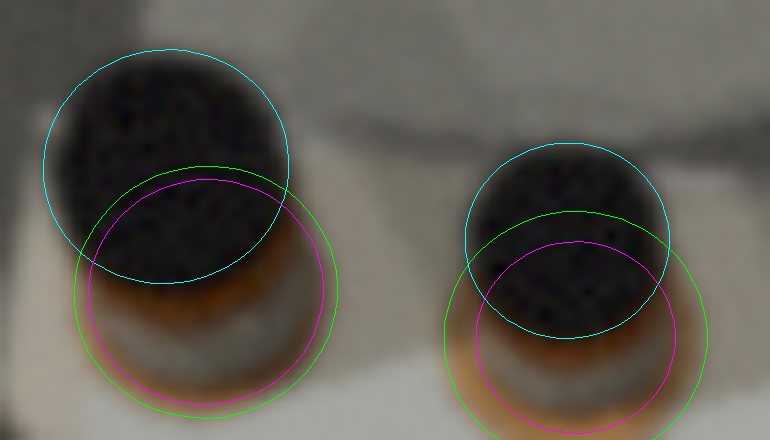

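```bash
python3 -c "
from station import *
o=observe();print(o['t'],o['force']);print(sign_off())"
```

```text
34.75 [ 0.48239801 -0.31911318  0.14857835]
the job is handed in; nothing more can be done
None
```

The four jars are upright on the cork pads in size order. The balance is at the -y end, so jar_30 is on pad_4 next to it, followed by jar_60 on pad_3, jar_120 on pad_2 and jar_250 on pad_1 at the far end. I handed the job in at about 35 s of the 128 s allowed, with the gripper clear and touching nothing.

**Checks:** The last pictures from both cameras show the jars standing on their pads, and the wash bottle and the coloured look-alikes where they started. The highest contact force I read while setting a jar down was about 7 N.

**Centring:** At the base, jar_120 and jar_250 sit about 2–3 mm or less from the middle of their pads. I checked those two closely by overlaying the expected outlines. For jar_30 and jar_60 I only compared cap positions, which were 1–2 mm off from the scene camera.

**Disagreement:** The top camera put all four caps about 3–6 mm off where I expected, mostly towards the robot. Part of that is probably the visible cap sides, and the bases did not show an offset that large.

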